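Spring the coin drawer open with its key and put the key back

ROBOT

A 7-joint arm with a two-finger parallel gripper is mounted at the origin on a cart in front of the work surface, level with it; the furniture and walls round the work are solid. World frame = base frame: x ahead of the robot, y to its left, z up, the work surface at z = 0. Lengths are in mm, angles in rad, forces in N, time in s.
With the tool pointing down it reaches from about 400 to 875 mm from the base axis. Payload 6.5 kg.
Tool frame: the origin (TCP) lies on the centre line of the jaws, within the pads' length; the fingertips stand 11 mm ahead of it and the grasp point (between the pads) lies 8 mm behind it; z points along the fingers, y is the direction in which the jaws open and shut (so a half turn about z gives the same grasp; the last joint's range is limited). The gripper opens to 88 mm and grips with 3 to 60 N. Pads are 18 mm wide; open, the fingers measure 123 mm over their backs; the gripper's body (75 mm by 187 mm) begins 45 mm behind the grasp point.
Start: joints at [-1.289, 0.536, -0.004, 1.538, 0.003, 1.067, -0.071], TCP at [221.534, 611.075, 249.716] pointing down, gripper open.
Joint ranges: [-2.7, 2.7], [-0.37, 2.16], [-1.27, 1.26], [0.24, 2.4], [-1.31, 4.45], [0.19, 1.91], [-2.76, 2.76]. Speed limits (rad/s): [2.39, 2.39, 3.14, 3.14, 3.14, 3.14, 3.14].

INTERFACE

Orientations are given as [roll, pitch, yaw] about the fixed x, y, z axes, in that order (R = Rz(yaw) Ry(pitch) Rx(roll)).
In Python, from station import arm gives the robot as it stands.
- The arm moves only by the shell command python3 -m inch 'ROWS' [FORCE]. ROWS is text: rows parted by semicolons, each of 5 numbers parted by spaces: the shift along the tool's x, y, z in mm, then the turn about the tool's z in rad, then the gripper's target within -1 to 1 (fully open at 1, half-way at 0, shut at -1). A call has 1 to 5 rows; each row is the pose to reach, as a shift and turn from the pose measured when the call began, along the tool's axes at that moment; what a row does not reach only later rows make up. A row lasts 1/12 s, in which the tool goes at most 41.7 mm and 7.16 degrees, less where a joint would pass 70% of its speed; a pose out of reach is approached as far as the arm can. A call with a gripper value outside its range is refused whole. The fingers move at their own pace and stop on an object; FORCE is the grip in N (left out, the last holds). Time passes only in rows, so rows that repeat a pose let the fingers close. It gives the time, the measured TCP pose, the force and the opening at its end, in the units of the state.
- arm.get_obs(): the state, without advancing time (a new reading comes with each control period).
- arm.capture(name): name is "scene" or "top" or "wrist"; returns the picture (480x640x3 uint8, blue, green, red); there is no depth.
- arm.camera_info(name): a dict with "vertical_fov" (degrees; the focal length in pixels is half the picture's height over the tangent of half this angle, whatever the lens; pixels are square), "cx", "cy" (the principal point, pixels), "position" and "rotation" of the camera in the world; the wrist camera has in their place "hand_eye" (4x4, takes a point from camera to tool coordinates, whose origin is the TCP and whose axes are the flange's). Camera axes: x right, y down, z forward; pixel columns grow to the right and rows downward; lengths in mm; the calibration is good to about 2 mm. A picture is of the moment at which its call begins: read the wrist's pose just before it. camera_info takes no time and is no camera call.
- arm.finish_job(): hands the job in, once; it reports no verdict.
The state is a dict: "clock": time; "joints": joint angles; "joint_vel": joint speeds; "joint_torque": joint torques, N m; "position": TCP position; "tcp_rot": TCP orientation; "ft_force": force on the tool from outside, world axes, zero at the start; "torque": the same for the moment, N m; "opening": finger opening in mm.
Only numpy, scipy, OpenCV 4.12 (cv2) and the standard library are available. Lean on these libraries where they do the work, as an engineer would, in place of code of your own. Each camera call takes 0.05 s, during which the arm holds its last target.

TASK

Open the coin box with the red-headed key from the wooden key block: push the key all the way into the lock on top of the box, turn it clockwise until you feel it come up against its stop (the drawer springs out on the way there), without forcing it, then turn it back home and pull it out. Put the red key back upright in its slot in the block, leave the drawer standing open, and do not disturb the black key, the cup, the sugar caddy or the timer.

Things in the scene. Friction and masses are not known exactly. Their poses are not given: they have to be found in the camera images.
- red_key_head (a point): Centre of the red plastic head of the key, the part to hold: a flat grip 32 mm wide (along its x), 9 mm thick (along its y) and 30 mm tall (its z points up when the key is upright). The key weighs 35 to 65 g and stands in the key block, head up, 12 mm of steel stem between the block's top and the head.
- red_key_seat (a point): Same key, centre of the underside of its round steel shoulder (16 mm across), 27 mm straight below the head's centre; axes as the head's. Below it: a neck 5 mm round and 7.5 mm long, then the bit, a flat steel blade 18 mm wide (along x), 4 mm thick and 12 mm long, its last 4.5 mm tapering to 12 x 1.6 mm. The two edges of the bit are alike, so the key fits either way round.
- keyway (a point): Centre of the keyway, on top of the round steel lock cap (52 mm across) on top of the grey coin box (130 x 170 x 85 mm, fixed), 91 mm above the worktop. A slot 20 mm long (along its x, black marks at its ends) and 6 mm wide through a 6 mm cap; z is up. Fully home, the key's shoulder lies on the cap and its bit is 1.5 mm below it: only then can it turn, and only near home does it come out.
- lock_rotor (a joint): Angle of the lock barrel under the cap that the bit turns, rad: 0 at home (in line with the keyway), growing clockwise seen from above. It turns with a light steady drag of 0.04 N m, stays where it is left, and has about 0.07 rad of play about the bit. Past about 0.5 rad the drawer springs out by itself.
- lock_stop: Solid stop hidden inside the lock, origin on the lock's axis. It ends the clockwise turn somewhere between 0.6 and 1.3 rad from home, differently each time; not to be seen from outside, but felt as a sudden hard resistance, 20 mm from the axis. A twist above 0.12 N m means the stop; over about 0.5 N m is forcing it.
- drawer (a joint): How far the coin drawer in the front of the box stands out, m: 0 shut and latched, 0.045 fully sprung out towards the robot. A spring of about 4 N pushes it; it has no catch to reset.
- slot0 (a point): Mouth of one of the two slots in the top of the wooden key block (124 x 58 x 34 mm, fixed), 34 mm above the worktop; x along block and slot, z up. Slots are 22 mm long (x), 8 mm wide, 26 mm deep and 60 mm apart; a key's shoulder rests on the top. Which slot holds the red key varies. Between block and coin box the espresso machine's black handles jut out to x = 0.51 m, 0.24 to 0.29 m up.
- slot1 (a point): Mouth of the other slot of the key block, 60 mm further along the block's x; same sizes and axes as slot0.
- black_key_seat (a point): Centre of the underside of the shoulder of the other key, of the same shape with a black head, in the other slot. Leave it alone.
- cup_mid (a point): Centre of the white cup on the worktop (93 x 120 mm with its handle, 59 mm tall), half-way up. Bystander.
- caddy_mid (a point): Centre of the black caddy of sugar packets on the worktop (65 x 150 x 68 mm), half-way up. Bystander.
- timer_mid (a point): Centre of the cream wind-up timer on the worktop (59 x 75 x 62 mm), half-way up. Bystander.

How it is judged:
By the outcome, as a careful person would: the job done as asked, in the order asked, and still so for the second after the job is handed in, with the robot touching nothing.
It also fails if it takes over 72 s, if anything falls off the work surface, if the arm or the gripper's body presses on something with over 40 N, if the wrist force passes 120 N, or if a joint passes its speed limit or range.

## Working session

There is one attempt and no reset: what is moved stays moved. The work goes in short steps, Python scripts to look and compute and a shell command to move; the robot and the scene stay as the last step left them, time stands still between calls to the robot, and variables do not carry over. Pictures are saved under pics/ and viewed, and the job is handed in when it is done.

```bash
ls; mkdir -p pics; python3 - <<'E'
from station import arm
import cv2
print(arm.get_obs())
for n in("scene","top","wrist"):
    print(n,arm.camera_info(n)); cv2.imwrite(f"pics/{n}0.png",arm.capture(n))
E
```

```text
pics
{'clock': 0.0, 'joints': array([-1.28919948,  0.53717751, -0.00444379,  1.53888186,  0.00260194,
        1.06727281, -0.07119482]), 'joint_vel': array([ 0.00056678, -0.00049526, -0.00151693, -0.00157144, -0.00028338,
        0.00067272,  0.00115021]), 'joint_torque': array([-1.69593145e-04, -5.70991123e+01,  9.90954526e-01, -2.51599360e+01,
       -5.61534951e-02,  1.79619086e-02,  1.67104358e-04]), 'position': array([221.34630889, 610.51437512, 248.82824819]), 'tcp_rot': array([-3.13986350e+00,  1.26210323e-04,  2.79387844e+00]), 'ft_force': array([-0.02007955,  0.61941546,  0.39858708]), 'torque': array([0.01494954, 0.01438821, 0.00460934]), 'opening': 88.49055706558092}
scene {'vertical_fov': 50.50498086564549, 'cx': 309.79502369913024, 'cy': 250.1426177141824, 'position': array([-217.03997256, -954.85734037,  750.43982068]), 'rotation': array([-2.11147039,  0.01364907, -0.68512902])}
top {'vertical_fov': 57.52408262477638, 'cx': 319.1234922291144, 'cy': 236.04052173192827, 'position': array([ 334.43978039,  -61.10197128, 1414.46292506]), 'rotation': array([-3.01593529,  0.00622546, -1.5676801 ])}
wrist {'vertical_fov': 63.360795981912375, 'cx': 322.27895214262213, 'cy': 240.83804021287364, 'hand_eye': array([[ 3.06107708e-05, -9.47706971e-01, -3.19141811e-01,
         8.33446850e+01],
       [ 9.99999667e-01, -2.31136575e-04,  7.82287042e-04,
        -3.60263561e-01],
       [-8.15144228e-04, -3.19141729e-01,  9.47706649e-01,
        -1.35549907e+02],
       [ 0.00000000e+00,  0.00000000e+00,  0.00000000e+00,
         1.00000000e+00]])}
```

View pics/scene0.png

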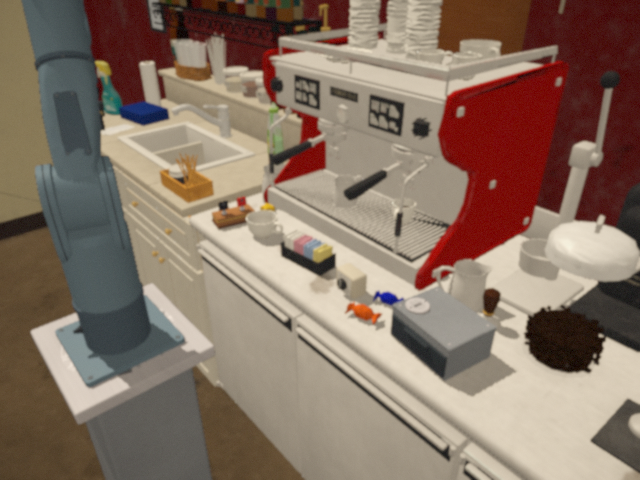

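View pics/top0.png

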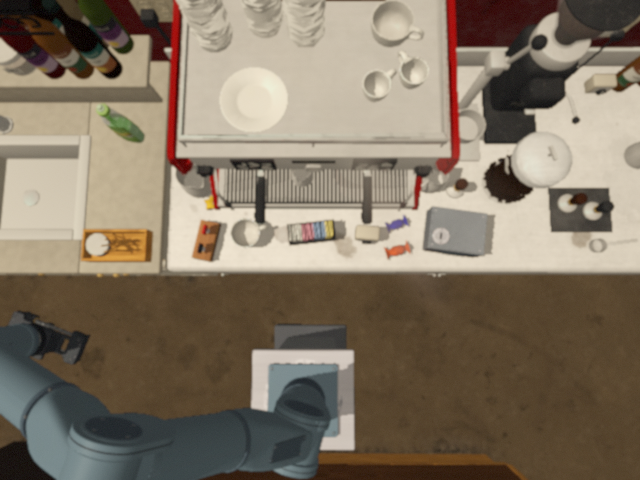

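View pics/wrist0.png

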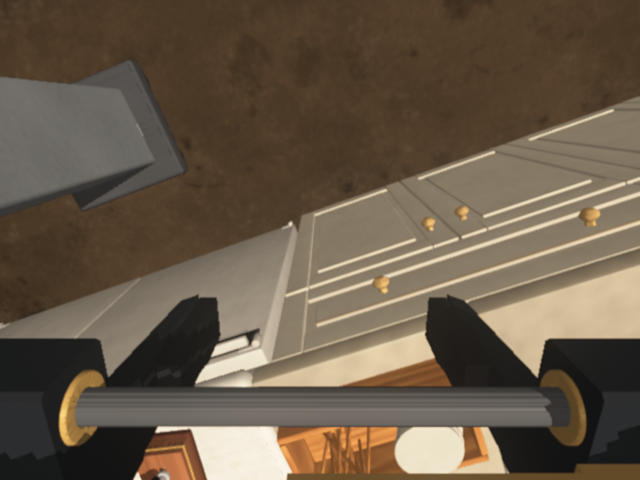

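```bash
cat > h.py <<'E'
import numpy as np, cv2
from scipy.spatial.transform import Rotation as R
from station import arm
def cam(n,obs=None):
    c=arm.camera_info(n); f=240/np.tan(np.radians(c["vertical_fov"])/2)
    K=np.array([[f,0,c["cx"]],[0,f,c["cy"]],[0,0,1]])
    if n=="wrist":
        o=obs or arm.get_obs(); T=np.eye(4); T[:3,:3]=R.from_euler("xyz",o["tcp_rot"]).as_matrix(); T[:3,3]=o["position"]
        M=T@np.array(c["hand_eye"]); return K,M[:3,:3],M[:3,3]
    return K,R.from_euler("xyz",c["rotation"]).as_matrix(),np.array(c["position"])
def unproj(C,uv,z):
    K,Rm,p=C; d=Rm@np.linalg.solve(K,[uv[0],uv[1],1]); return p+d*(z-p[2])/d[2]
def proj(C,X):
    K,Rm,p=C; q=K@(Rm.T@(np.array(X,float)-p)); return q[:2]/q[2]
def crop(img,name,x0,y0,x1,y1,s):
    cv2.imwrite(f"pics/{name}.png",cv2.resize(img[y0:y1,x0:x1],None,fx=s,fy=s,interpolation=cv2.INTER_CUBIC))
E
python3 - <<'E'
from h import *
a=cv2.imread("pics/top0.png"); 
l=a[205:275,170:250]; r=a[195:265,410:500]
cv2.imwrite("pics/t1.png",np.vstack([cv2.resize(l,(342,300),interpolation=3),cv2.resize(r,(342,266),interpolation=3)]))
C=cam("top")
for n,uv,z in [("block",(207,240),34),("capl",(440,236),91),("cup",(250,233),59),("caddy",(312,231),68),("timer",(368,232),62)]: print(n,unproj(C,uv,z).round())
print(np.degrees(0.125))
E
```

```text
block [495. 305.  34.]
capl [ 503. -421.   91.]
cup [515. 164.  59.]
caddy [520. -30.  68.]
timer [ 518. -205.   62.]
7.16197243913529
```

View pics/t1.png

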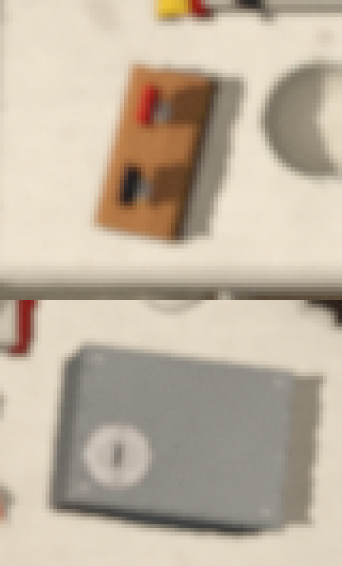

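```bash
cat >> h.py <<'E'
def to(x,y,z,yaw=None):
    o=arm.get_obs(); Rt=R.from_euler("xyz",o["tcp_rot"]).as_matrix()
    s=Rt.T@(np.array([x,y,z])-o["position"]); d=0 if yaw is None else -(((yaw-o["tcp_rot"][2])+np.pi)%(2*np.pi)-np.pi)
    print("pose",o["position"].round(1),o["tcp_rot"].round(4),"F",o["ft_force"].round(2),"T",o["torque"].round(3),"op",round(o["opening"],1),"t",round(o["clock"],2))
    print("-> shift",s.round(1),"turn",round(d,4),"len",np.linalg.norm(s).round())
E
python3 -c "
from h import *
to(500,305,200,2.94)"
```

```text
pose [221.4 610.7 249. ] [-3.1403e+00  1.0000e-04  2.7938e+00] F [ 0.17  0.79 -0.06] T [ 0.011 -0.062  0.061] op 88.5 t 0.15
-> shift [-366.1 -192.3   49.3] turn -0.1462 len 416.0
```

```bash
python3 -m inch '-36 -19 5 -0.03 1; -73 -38 10 -0.06 1; -110 -57 15 -0.09 1; -146 -76 20 -0.12 1; -183 -95 25 -0.146 1'; python3 -c "
from h import *
to(500,305,200,2.94)"
```

```text
clock: 0.57
position: [361.8, 457.4, 223.8]
tcp_rot: [-3.14, -0.0, 2.942]
ft_force: [0.3, 1.0, 0.4]
opening: 87.9
pose [361.8 457.4 223.8] [-3.1400e+00 -1.0000e-04  2.9418e+00] F [0.29 1.02 0.41] T [ 0.009 -0.053  0.037] op 87.9 t 0.57
-> shift [-165.7 -121.9   24. ] turn 0.0018 len 207.0
```

```bash
python3 -m inch '-33 -24 5 0 1; -66 -49 10 0 1; -99 -73 15 0 1; -132 -97 20 0 1; -165 -122 24 0 1' && python3 -m inch '0 0 0 0 1'; python3 - <<'E'
from h import *
o=arm.get_obs(); im=arm.capture("wrist"); cv2.imwrite("pics/w1.png",im)
import pickle; pickle.dump(cam("wrist",o),open("w1.pkl","wb"))
print(o["position"],o["tcp_rot"],o["joints"].round(2))
E
```

```text
clock: 0.98
position: [500.0, 303.4, 199.6]
tcp_rot: [-3.14, -0.0, 2.942]
ft_force: [-0.1, 0.4, -1.0]
opening: 87.9
clock: 1.07
position: [505.9, 294.1, 198.9]
tcp_rot: [-3.135, 0.003, 2.93]
ft_force: [0.6, -0.3, 0.6]
opening: 88.3
[505.87047038 294.07343707 198.87460105] [-3.13496794  0.00320621  2.9302202 ] [-0.65  0.49  0.05  1.76 -0.02  0.9   0.77]
```

View pics/w1.png

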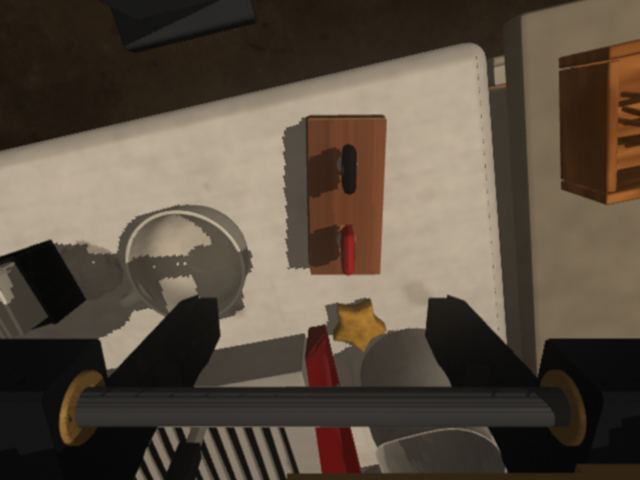

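```bash
python3 -m inch '0 0 0 0 1; 0 0 0 0 1; 0 0 0 0 1;0 0 0 0 1'; python3 - <<'E'
from h import *
o=arm.get_obs(); im=arm.capture("wrist"); cv2.imwrite("pics/w2.png",im)
import pickle; pickle.dump(cam("wrist",o),open("w2.pkl","wb"))
print(o["position"],o["tcp_rot"],np.abs(o["joint_vel"]).max())
crop(im,"w2c",280,100,420,290,4)
cv2.imwrite("pics/w2c.png",cv2.resize(im[100:290,270:410],None,fx=3.1,fy=3.1,interpolation=2))
E
```

```text
clock: 1.45
position: [502.3, 299.1, 199.0]
tcp_rot: [-3.137, 0.0, 2.935]
ft_force: [0.3, 0.5, -0.4]
opening: 88.1
[502.33617661 299.08332838 199.01199343] [-3.13716207e+00  4.91772596e-04  2.93539398e+00] 0.0016967626000861302
```

View pics/w2c.png

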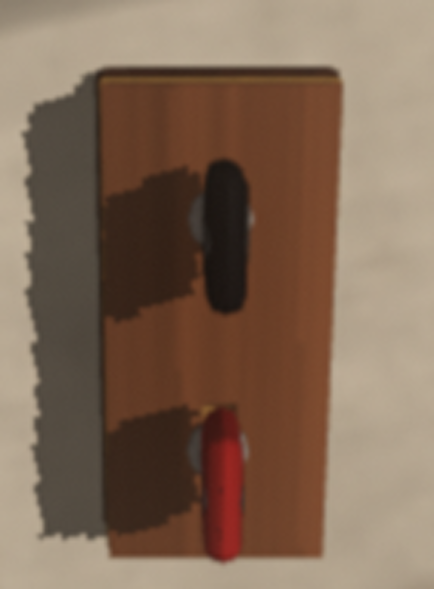

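```bash
cat >> h.py <<'E'
def boxpts(p,yaw,sz):
    c=np.array([[sx*sz[0]/2,sy*sz[1]/2,s*sz[2]/2] for sx in(-1,1) for sy in(-1,1) for s in(-1,1)])
    return np.array(p)+c@R.from_euler("z",yaw).as_matrix().T
E
python3 - <<'E'
from h import *
import pickle
from scipy.optimize import least_squares
C=pickle.load(open("w2.pkl","rb"))
pts=[(103,80),(341,80),(323,556),(111,556)]
P=[unproj(C,(270+x/3.1,100+y/3.1),34) for x,y in pts]
for p in P: print(p.round(1))
P=np.array(P); c=P.mean(0); print("centre",c.round(1), [np.linalg.norm(P[i]-P[(i+1)%4]).round(1) for i in range(4)])
d=(P[2]+P[3]-P[0]-P[1])[:2]; print("yaw",np.arctan2(d[1],d[0]))
im=cv2.imread("pics/w2.png").astype(int)[200:300,300:400]
b,g,r=im[...,0],im[...,1],im[...,2]
m=((r>90)&(g<0.4*r)&(b<.4*r)).astype(np.uint8)
n,lab,st,ce=cv2.connectedComponentsWithStats(m); k=1+np.argmax(st[1:,4]); m=(lab==k).astype(np.uint8); print(st[k],ce[k])
v,u=np.nonzero(m); print(u.min()+300,u.max()+300,v.min()+200,v.max()+200)
tgt=np.array([u.min()+300-.5,u.max()+300.5,v.min()+200-.5,v.max()+200.5])
for yaw in(-0.2,):
  def ext(q):
    B=np.array([proj(C,x) for x in boxpts([q[0],q[1],61],q[2] if len(q)>2 else yaw,(32,9,30))]); return np.array([B[:,0].min(),B[:,0].max(),B[:,1].min(),B[:,1].max()])
  yaw=np.arctan2(d[1],d[0])
  s=least_squares(lambda q:ext(q)-tgt,[525,300]); print(s.x,s.fun)
ux=np.array([np.cos(yaw),np.sin(yaw)])
print("slots",c[:2]+30*ux,c[:2]-30*ux)
E
```

```text
[428.7 299.2  34. ]
[440.4 354.9  34. ]
[562.2 330.4  34. ]
[550.5 274.   34. ]
centre [495.4 314.6  34. ] [np.float64(56.9), np.float64(124.3), np.float64(57.7), np.float64(124.3)]
yaw -0.2012271738141397
[ 38  34  10  46 375] [42.81066667 59.29866667]
338 347 234 279
[525.32959022 308.58191052] [-2.27768224  1.99252216 -4.06624953  4.03426532]
slots [524.83048569 308.62521519] [466.0411634  320.61752877]
```

```bash
python3 - <<'E'
from h import *
import pickle
C=pickle.load(open("w2.pkl","rb"))
for uv in [(318,328),(325,384),(370,300),(345,470)]:
  for z in(0,60,150): print(uv,z,unproj(C,uv,z).round())
T=cam("top")
for uv in [(213,205),(262,220),(262,178),(205,180),(175,165)]:
  for z in (0,100,260,400): print(uv,z,unproj(T,uv,z).round())
to(525.1,308.6,120,2.940)
a=cv2.imread("pics/top0.png"); crop(a,"t2",165,120,305,270,4)
E
```

```text
(318, 328) 0 [619. 270.   0.]
(318, 328) 60 [583. 278.  60.]
(318, 328) 150 [530. 291. 150.]
(325, 384) 0 [685. 263.   0.]
(325, 384) 60 [637. 272.  60.]
(325, 384) 150 [566. 287. 150.]
(370, 300) 0 [599. 325.   0.]
(370, 300) 60 [567. 323.  60.]
(370, 300) 150 [519. 321. 150.]
(345, 470) 0 [804. 261.   0.]
(345, 470) 60 [736. 271.  60.]
(345, 470) 150 [632. 286. 150.]
(213, 205) 0 [615. 298.   0.]
(213, 205) 100 [596. 273. 100.]
(213, 205) 260 [564. 232. 260.]
(213, 205) 400 [536. 197. 400.]
(262, 220) 0 [566. 136.   0.]
(262, 220) 100 [549. 122. 100.]
(262, 220) 260 [523. 100. 260.]
(262, 220) 400 [500.  80. 400.]
(262, 178) 0 [707. 138.   0.]
(262, 178) 100 [680. 124. 100.]
(262, 178) 260 [638. 102. 260.]
(262, 178) 400 [602.  82. 400.]
(205, 180) 0 [700. 328.   0.]
(205, 180) 100 [674. 300. 100.]
(205, 180) 260 [633. 256. 260.]
(205, 180) 400 [596. 218. 400.]
(175, 165) 0 [751. 430.   0.]
(175, 165) 100 [721. 395. 100.]
(175, 165) 260 [674. 340. 260.]
(175, 165) 400 [633. 291. 400.]
pose [502.5 299.  199. ] [-3.1372e+00  6.0000e-04  2.9353e+00] F [-0.52  0.29  0.25] T [0.033 0.019 0.034] op 88.2 t 1.5
-> shift [-20.1  14.4  79. ] turn -0.0047 len 83.0
```

View pics/t2.png

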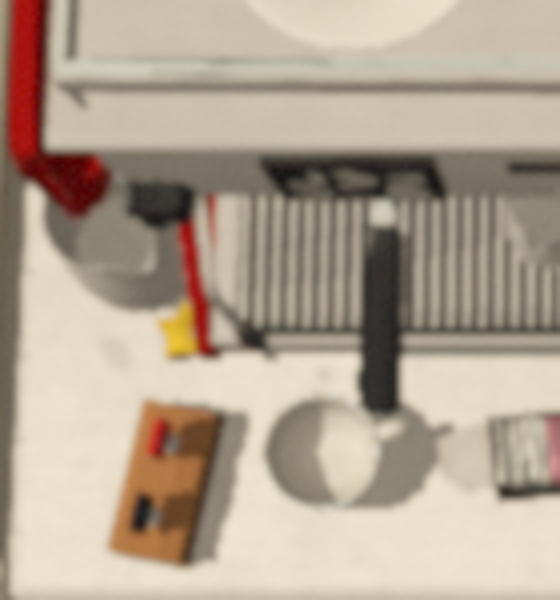

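```bash
python3 -m inch '-10 7 20 0 1; -20 14.4 45 0 1; -20 14.4 79 -0.005 1; -20 14.4 79 -0.005 1; -20 14.4 79 -0.005 1';  python3 - <<'E'
from h import *
to(525.1,308.6,53,2.940)
o=arm.get_obs(); im=arm.capture("wrist"); cv2.imwrite("pics/w3.png",im)
C=cam("wrist",o)
for x in boxpts([525.1,308.6,61],-.201,(32,9,30)): print(proj(C,x).round(1))
print(proj(C,[525.1,308.6,76]),o["joint_vel"].round(3))
E
```

```text
clock: 1.92
position: [523.2, 308.5, 118.9]
tcp_rot: [-3.134, -0.002, 2.941]
ft_force: [1.1, 0.3, 0.2]
opening: 88.4
pose [523.2 308.5 118.9] [-3.1343e+00 -2.5000e-03  2.9414e+00] F [1.13 0.33 0.2 ] T [ 0.023  0.004 -0.008] op 88.4 t 1.92
-> shift [-2.   0.9 65.9] turn 0.0014 len 66.0
[316.4 239.4]
[315.1 258.6]
[332.3 239.5]
[333.4 258.6]
[316.6 290.8]
[315.4 316.3]
[331.8 290.9]
[332.8 316.3]
[324.1700944  288.18599005] [ 0.004 -0.053  0.008 -0.038  0.002  0.007 -0.002]
```

View pics/w3.png

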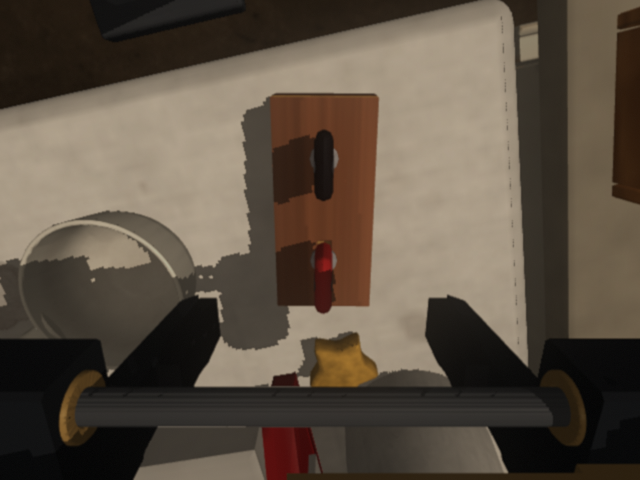

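```bash
python3 -m inch '-2 0.9 30 0 1; -2 0.9 60 0 1; -2 0.9 66 0 1; -2 0.9 66 0 1; -2 0.9 66 0 1' 10;  python3 - <<'E'
from h import *
to(525.1,308.6,53,2.940)
E
```

```text
clock: 2.38
position: [527.5, 310.0, 56.6]
tcp_rot: [-3.138, 0.002, 2.941]
ft_force: [0.3, -0.1, 0.3]
opening: 88.2
pose [527.5 310.   56.6] [-3.1384e+00  1.6000e-03  2.9411e+00] F [ 0.33 -0.15  0.33] T [0.008 0.037 0.003] op 88.2 t 2.38
-> shift [ 2.1 -1.8  3.6] turn 0.0011 len 5.0
```

```bash
python3 -m inch '1.5 -1.5 3.6 0 1; 1.5 -1.5 3.6 0 1; 1.5 -1.5 3.6 0 1; 1.5 -1.5 3.6 0 1' 10;  python3 - <<'E'
from h import *
to(525.1,308.6,53,2.940)
E
```

```text
clock: 2.72
position: [526.1, 309.0, 53.9]
tcp_rot: [-3.139, 0.003, 2.941]
ft_force: [-0.8, 0.4, -0.3]
opening: 88.7
pose [526.1 309.   53.9] [-3.1393e+00  2.5000e-03  2.9411e+00] F [-0.82  0.37 -0.32] T [ 0.05  -0.02  -0.019] op 88.7 t 2.72
-> shift [ 0.9 -0.6  0.9] turn 0.0011 len 1.0
```

```bash
python3 -m inch '0.9 -0.6 0.9 0 -1; 0.9 -0.6 0.9 0 -1; 0.9 -0.6 0.9 0 -1; 0.9 -0.6 0.9 0 -1; 0.9 -0.6 0.9 0 -1' 10;python3 -m inch '0 0 0 0 -1; 0 0 0 0 -1;0 0 0 0 -1;0 0 0 0 -1'; python3 - <<'E'
from h import *
to(525.1,308.6,53,2.940)
E
```

```text
clock: 3.13
position: [525.1, 308.6, 53.0]
tcp_rot: [-3.139, 0.002, 2.941]
ft_force: [-0.3, -0.0, 0.1]
opening: 56.7
clock: 3.47
position: [525.1, 308.6, 52.9]
tcp_rot: [-3.139, 0.002, 2.941]
ft_force: [0.7, 1.0, 0.2]
opening: 30.3
pose [525.1 308.6  52.9] [-3.1392e+00  2.3000e-03  2.9410e+00] F [0.73 0.96 0.19] T [ 0.012 -0.005 -0.002] op 30.3 t 3.47
-> shift [-0.   0.  -0.1] turn 0.001 len 0.0
```

```bash
python3 -m inch '0 0 0 0 -1; 0 0 0 0 -1;0 0 0 0 -1;0 0 0 0 -1; 0 0 0 0 -1'; python3 -m inch '0 0 0 0 -1; 0 0 0 0 -1' 40; python3 - <<'E'
from h import *
to(525.1,308.6,53,2.940)
im=arm.capture("wrist"); crop(im,"w4",200,180,460,380,3)
E
```

```text
clock: 3.88
position: [525.1, 308.6, 52.9]
tcp_rot: [-3.139, 0.002, 2.941]
ft_force: [0.8, -1.6, -0.5]
opening: 9.1
clock: 4.05
position: [525.1, 308.6, 53.0]
tcp_rot: [-3.139, 0.002, 2.941]
ft_force: [-0.5, 0.1, 1.0]
opening: 8.8
pose [525.1 308.6  53. ] [-3.1393e+00  2.4000e-03  2.9411e+00] F [-0.48  0.08  0.98] T [-0.036 -0.011 -0.015] op 8.8 t 4.05
-> shift [ 0. -0. -0.] turn 0.0011 len 0.0
```

View pics/w4.png

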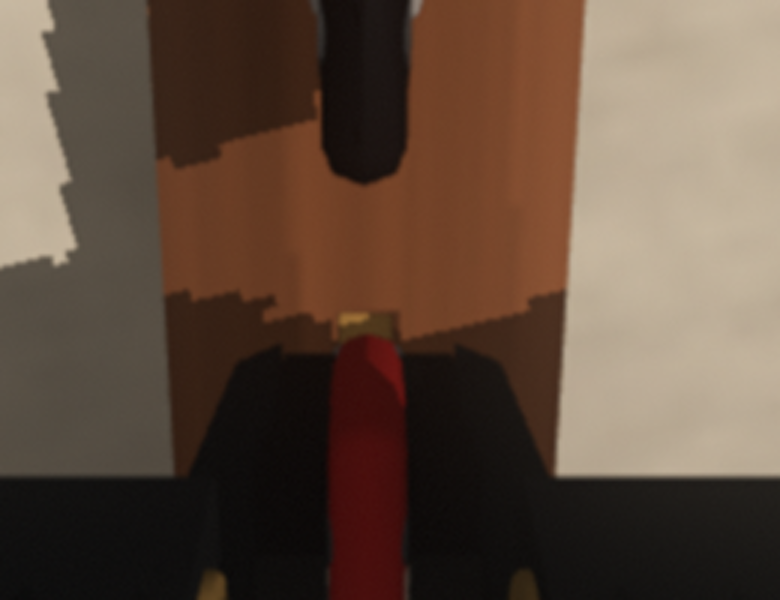

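```bash
python3 -m inch '0 0 -4 0 -1; 0 0 -10 0 -1; 0 0 -18 0 -1; 0 0 -28 0 -1; 0 0 -40 0 -1'; python3 -m inch '0 0 -30 0 -1; 0 0 -60 0 -1; 0 0 -80 0 -1;0 0 -80 0 -1'; python3 - <<'E'
from h import *
to(445,309,175,2.941)
im=arm.capture("wrist"); cv2.imwrite("pics/w5.png",im)
E
```

```text
clock: 4.52
position: [525.0, 308.7, 94.0]
tcp_rot: [-3.139, 0.002, 2.941]
ft_force: [1.0, -0.1, -0.4]
opening: 9.1
clock: 4.85
position: [527.6, 310.6, 180.1]
tcp_rot: [3.137, 0.009, 2.941]
ft_force: [0.2, 0.4, -0.1]
opening: 8.7
pose [527.6 310.6 180.1] [3.1375 0.0087 2.9407] F [ 0.23  0.41 -0.11] T [ 0.029 -0.009 -0.051] op 8.7 t 4.85
-> shift [ 80.7 -18.    4.3] turn -0.0003 len 83.0
```

View pics/w5.png

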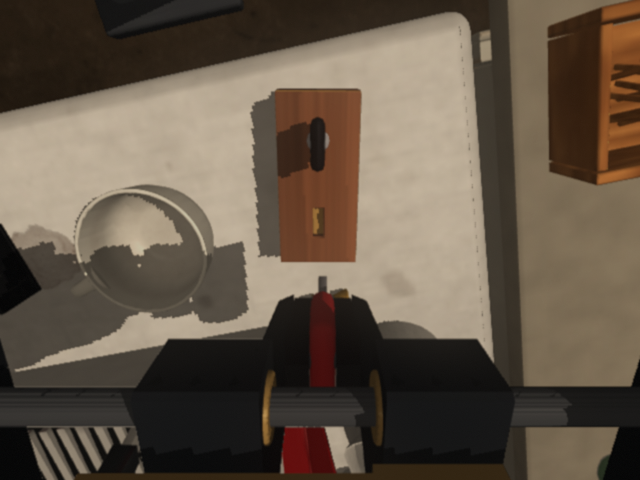

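```bash
python3 -m inch '25 -5 0 0 -1; 50 -10 0 0 -1; 75 -15 0 0 -1; 85 -18 0 0 -1; 85 -18 0 0 -1'; python3 - <<'E'
from h import *
to(435,100,180,2.941)
E
```

```text
clock: 5.32
position: [436.8, 309.1, 176.4]
tcp_rot: [3.141, 0.004, 2.944]
ft_force: [0.3, -0.2, -1.3]
opening: 8.9
pose [436.8 309.1 176.4] [3.1414 0.0042 2.9435] F [ 0.27 -0.19 -1.33] T [ 0.018 -0.01  -0.003] op 8.9 t 5.32
-> shift [ -39.4 -205.4   -3.5] turn 0.0025 len 209.0
```

```bash
python3 -m inch '-8 -40 -1 0 -1; -16 -80 -2 0 -1; -23 -120 -3 0 -1; -31 -160 -4 0 -1; -39 -200 -4 0 -1'; python3 - <<'E'
from h import *
to(435,-95,180,2.941)
E
```

```text
clock: 5.73
position: [436.8, 102.9, 180.7]
tcp_rot: [3.141, 0.005, 2.943]
ft_force: [0.3, -0.9, -0.9]
opening: 8.4
pose [436.8 102.9 180.7] [3.1414 0.0055 2.9427] F [ 0.33 -0.88 -0.86] T [-0.026 -0.026  0.031] op 8.4 t 5.73
-> shift [ -37.4 -194.3    0.9] turn 0.0017 len 198.0
```

```bash
python3 -m inch '-8 -40 0 0 -1; -16 -80 0 0 -1; -23 -120 0 0 -1; -31 -160 0 0 -1; -39 -200 0 0 -1'; python3 - <<'E'
from h import *
to(435,-300,180,2.941)
E
```

```text
clock: 6.15
position: [436.1, -104.1, 181.1]
tcp_rot: [-3.141, 0.007, 2.942]
ft_force: [0.5, 0.2, -0.6]
opening: 8.5
pose [ 436.1 -104.1  181.1] [-3.1412  0.0067  2.9416] F [ 0.53  0.2  -0.61] T [-0.013 -0.092  0.002] op 8.5 t 6.15
-> shift [ -37.9 -192.2    1.4] turn 0.0006 len 196.0
```

```bash
python3 -m inch '-8 -40 0 0 -1; -16 -80 0 0 -1; -23 -120 0 0 -1; -31 -160 0 0 -1; -39 -200 0 0 -1'; python3 - <<'E'
from h import *
to(500,-421,237,2.941)
E
```

```text
clock: 6.57
position: [434.3, -311.7, 181.5]
tcp_rot: [-3.14, 0.007, 2.94]
ft_force: [1.3, 0.3, -0.7]
opening: 8.7
pose [ 434.3 -311.7  181.5] [-3.1401  0.0072  2.9404] F [ 1.25  0.29 -0.65] T [-0.008 -0.063  0.017] op 8.7 t 6.57
-> shift [-86.6 -94.  -54.8] turn -0.0006 len 139.0
```

```bash
python3 -m inch '-15 -30 -14 0 -1; -40 -55 -28 0 -1; -65 -80 -42 0 -1; -86 -94 -55 0 -1; -86 -94 -55 0 -1';python3 -m inch '0 0 0 0 -1; 0 0 0 0 -1;0 0 0 0 -1; 0 0 0 0 -1'; python3 - <<'E'
from h import *
o=arm.get_obs(); im=arm.capture("wrist"); cv2.imwrite("pics/w6.png",im)
import pickle; pickle.dump(cam("wrist",o),open("w6.pkl","wb"))
print(o["position"],o["tcp_rot"],np.abs(o["joint_vel"]).max(),o["joints"].round(2))
E
```

```text
clock: 6.98
position: [502.4, -427.2, 239.8]
tcp_rot: [-3.134, 0.014, 2.938]
ft_force: [-0.7, -0.4, 0.6]
opening: 8.7
clock: 7.32
position: [501.7, -426.4, 239.1]
tcp_rot: [-3.135, 0.012, 2.938]
ft_force: [-0.7, 0.5, 0.3]
opening: 8.8
[ 501.67347802 -426.37542903  239.10162001] [-3.13523535  0.01202623  2.93820118] 0.003602567580224883 [ 0.46  0.56  0.26  1.55 -0.16  1.04  2.13]
```

View pics/w6.png

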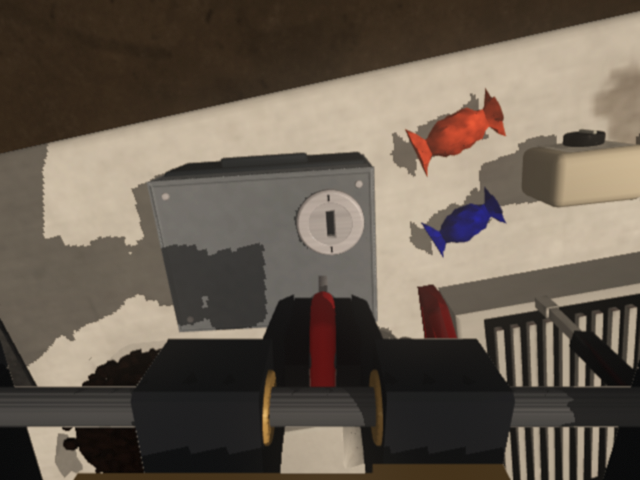

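```bash
python3 - <<'E'
from h import *
im=cv2.imread("pics/w6.png"); crop(im,"w6c",290,180,370,300,5)
E
```

```text
(no output)
```

View pics/w6c.png

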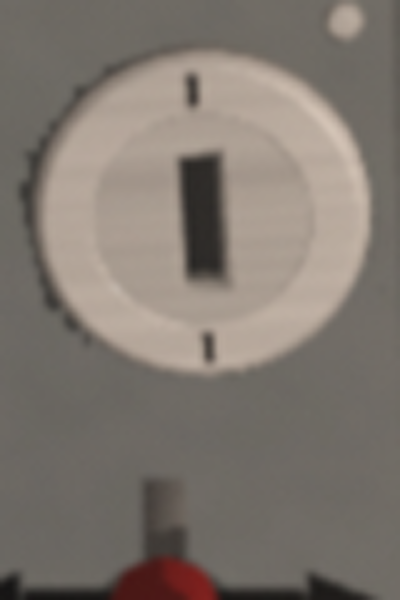

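```bash
python3 - <<'E'
from h import *
import pickle
from scipy.optimize import least_squares
C=pickle.load(open("w6.pkl","rb"))
U=lambda x,y:unproj(C,(290+(x+.5)/5-.5,180+(y+.5)/5-.5),91)
a,b=U(192.5,90),U(208.5,348); print(a.round(1),b.round(1),((a+b)/2).round(2),np.linalg.norm(a-b),"yaw",np.arctan2(*(b-a)[1::-1]))
# circle
P=np.array([U(*p) for p in [(36,212),(371,210),(205,48),(205,374)]])
s=least_squares(lambda q:np.hypot(P[:,0]-q[0],P[:,1]-q[1])-q[2],[503,-420,26]);print("circ",s.x,s.fun.round(2))
S=np.array([U(*p) for p in[(178,157),(220,152),(228,285),(187,280)]]);print(S.round(1),S.mean(0),[np.linalg.norm(S[i]-S[(i+1)%4]).round(1) for i in range(4)])
# same-method check of the held blade tip: seat 19 below TCP, blade end 38.5 below TCP
o=C; 
Cw=cam("wrist"); ob=arm.get_obs(); Rt=R.from_euler("xyz",ob["tcp_rot"]).as_matrix()
for dx in(-6,6):
  for dy in (-.8,.8): print("tip pred",dx,dy,((proj(Cw,ob["position"]+Rt@[dx,dy,38.5])-[290,180])*5).round(1))
E
```

```text
[ 482.8 -419.2   91. ] [ 523.3 -424.8   91. ] [ 503.05 -421.96   91.  ] 40.91334985532415 yaw -0.13777813131728894
circ [ 502.16642116 -421.36833975   25.55010863] [-0.18 -0.18  0.19  0.18]
[[ 492.4 -423.3   91. ]
 [ 492.9 -417.    91. ]
 [ 513.8 -419.8   91. ]
 [ 511.7 -425.8   91. ]] [ 502.70260506 -421.49143957   91.        ] [np.float64(6.3), np.float64(21.1), np.float64(6.3), np.float64(19.5)]
tip pred -6 -0.8 [155.3 597.1]
tip pred -6 0.8 [171.4 597.1]
tip pred 6 -0.8 [155.2 486.4]
tip pred 6 0.8 [171.6 486.4]
```

```bash
cat >> h.py <<'E'
LK=np.array([502.8,-421.6,91.]); LYAW=np.pi-0.137
def lock(h,off=(0,0)):
    "h: height of bit tip above cap top"
    o=arm.get_obs(); e=o["tcp_rot"].copy(); e[2]=LYAW; zt=R.from_euler("xyz",e).as_matrix()@[0,0,1]
    p=LK+[off[0],off[1],h]-38.5*zt/ -zt[2]*0 -38.5*zt
    to(*p,LYAW)
E
python3 -c "
from h import *
lock(12)"
```

```text
pose [ 501.8 -426.4  239.3] [-3.1352  0.0124  2.9384] F [0.24 0.52 0.32] T [0.03  0.015 0.021] op 8.8 t 7.37
-> shift [ 1.7  5.7 97.7] turn -0.0662 len 98.0
```

```bash
python3 -m inch '1 3 25 -0.03 -1; 1.7 5.7 50 -0.066 -1; 1.7 5.7 75 -0.066 -1; 1.7 5.7 98 -0.066 -1; 1.7 5.7 98 -0.066 -1';python3 -m inch '0 0 0 0 -1; 0 0 0 0 -1;0 0 0 0 -1; 0 0 0 0 -1'; python3 - <<'E'
from h import *
lock(12)
o=arm.get_obs(); im=arm.capture("wrist"); cv2.imwrite("pics/w7.png",im)
import pickle; pickle.dump(cam("wrist",o),open("w7.pkl","wb"))
C=cam("wrist",o);print(proj(C,LK)); crop(im,"w7c",260,230,400,340,5)
E
```

```text
clock: 7.78
position: [499.8, -418.3, 136.4]
tcp_rot: [-3.139, 0.005, 3.005]
ft_force: [0.0, 0.8, -0.4]
opening: 8.9
clock: 8.12
position: [500.5, -419.0, 138.1]
tcp_rot: [-3.138, 0.007, 3.005]
ft_force: [0.3, -0.2, -1.3]
opening: 8.5
pose [ 500.5 -419.   138.1] [-3.1376  0.0068  3.0051] F [ 0.33 -0.2  -1.33] T [-0.004 -0.028  0.049] op 8.5 t 8.12
-> shift [-2.4 -2.2 -3.4] turn 0.0005 len 5.0
[318.5267295  285.35119861]
```

View pics/w7c.png

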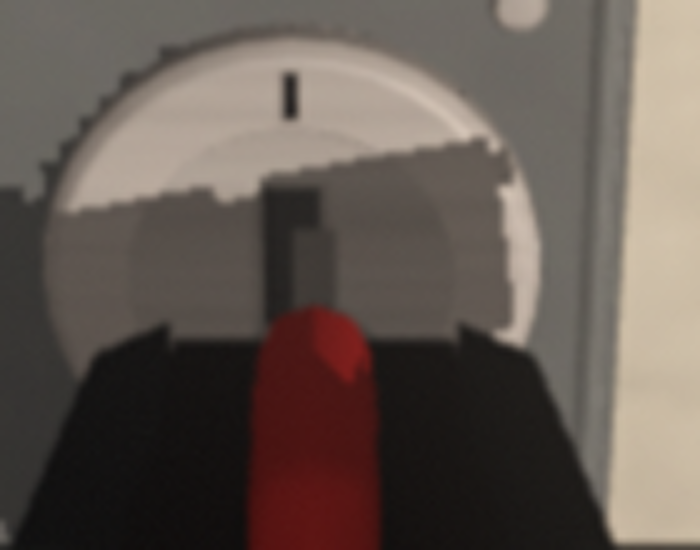

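```bash
python3 -m inch '-2.4 -2.2 0 0 -1; -2.4 -2.2 3 0 -1; -2.4 -2.2 5.6 0 -1; -2.4 -2.2 5.6 0 -1';python3 -m inch '0 0 0 0 -1; 0 0 0 0 -1'; python3 - <<'E'
from h import *
lock(3)
o=arm.get_obs(); im=arm.capture("wrist"); crop(im,"w8c",260,230,400,340,5)
E
```

```text
clock: 8.5
position: [502.3, -421.2, 131.7]
tcp_rot: [-3.138, 0.006, 3.005]
ft_force: [-0.0, -0.6, -1.0]
opening: 8.8
clock: 8.67
position: [502.1, -421.1, 131.4]
tcp_rot: [-3.138, 0.005, 3.005]
ft_force: [0.3, 0.4, -1.5]
opening: 8.3
pose [ 502.1 -421.1  131.4] [-3.1385  0.0053  3.0051] F [ 0.31  0.4  -1.54] T [ 0.015  0.051 -0.014] op 8.3 t 8.67
-> shift [-0.6 -0.3 -1.1] turn 0.0005 len 1.0
```

View pics/w8c.png

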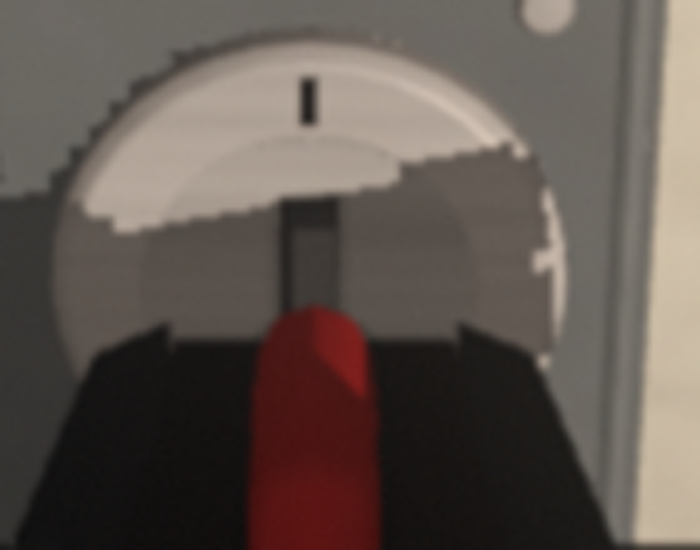

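```bash
python3 -m inch '-0.6 -0.4 0 0 -1; -0.6 -0.4 2 0 -1; -0.6 -0.4 4 0 -1; -0.6 -0.4 6 0 -1';python3 -m inch '0 0 0 0 -1'; python3 - <<'E'
from h import *
lock(-5)
E
```

```text
clock: 9.05
position: [502.7, -421.6, 125.3]
tcp_rot: [-3.138, 0.005, 3.005]
ft_force: [0.4, 0.6, -0.5]
opening: 8.5
clock: 9.13
position: [502.5, -421.3, 124.7]
tcp_rot: [-3.139, 0.005, 3.005]
ft_force: [-0.1, -0.2, -0.0]
opening: 8.7
pose [ 502.5 -421.3  124.7] [-3.1388  0.0047  3.0051] F [-0.07 -0.19 -0.01] T [0.075 0.027 0.014] op 8.7 t 9.13
-> shift [-0.2 -0.1  0.2] turn 0.0005 len 0.0
```

Tip is 5 mm in with no contact force. Continue.

```bash
python3 -m inch '-0.2 -0.1 2 0 -1; -0.2 -0.1 4 0 -1; -0.2 -0.1 6 0 -1; -0.2 -0.1 8 0 -1';python3 -m inch '0 0 0 0 -1'; python3 - <<'E'
from h import *
lock(-19.5)
E
```

```text
clock: 9.47
position: [502.7, -421.5, 116.5]
tcp_rot: [-3.139, 0.005, 3.005]
ft_force: [-0.1, -0.3, -0.8]
opening: 8.4
clock: 9.55
position: [502.4, -421.3, 115.9]
tcp_rot: [-3.139, 0.004, 3.005]
ft_force: [0.3, -0.2, -0.7]
opening: 8.5
pose [ 502.4 -421.3  115.9] [-3.1392  0.004   3.0051] F [ 0.31 -0.16 -0.7 ] T [-0.041 -0.     0.019] op 8.5 t 9.55
-> shift [-0.2 -0.1  5.9] turn 0.0005 len 6.0
```

```bash
python3 -m inch '-0.3 -0.2 2 0 -1; -0.3 -0.2 4 0 -1; -0.3 -0.2 5.5 0 -1; -0.3 -0.2 6.5 0 -1';python3 -m inch '0 0 0 0 -1'; python3 - <<'E'
from h import *
lock(-19.5)
E
```

```text
clock: 9.88
position: [502.8, -421.6, 109.9]
tcp_rot: [-3.139, 0.004, 3.005]
ft_force: [-2.9, 3.3, 11.5]
opening: 8.7
clock: 9.97
position: [502.8, -421.7, 110.1]
tcp_rot: [-3.139, 0.004, 3.005]
ft_force: [-0.1, 0.2, 0.1]
opening: 9.0
pose [ 502.8 -421.7  110.1] [-3.1393  0.0041  3.0051] F [-0.05  0.19  0.07] T [ 0.033  0.032 -0.011] op 9.0 t 9.97
-> shift [0.2 0.1 0.1] turn 0.0005 len 0.0
```

```bash
cat >> h.py <<'E'
def st():
    o=arm.get_obs(); p=o["position"];print("p",p.round(2),"d",(p[:2]-[502.8,-421.65]).round(2),"turned",round(3.005-o["tcp_rot"][2],4),"tilt",o["tcp_rot"][:2].round(3),"F",o["ft_force"].round(2),"T",o["torque"].round(3),"op",round(o["opening"],1),round(o["clock"],2))
E
python3 -m inch '0 0 0.2 0.05 -1; 0 0 0.2 0.1 -1;0 0 0.2 0.1 -1'; python3 -c "
from h import *
st()"; python3 -m inch '0 0 0.2 0.05 -1; 0 0 0.2 0.1 -1;0 0 0.2 0.1 -1'; python3 -c "
from h import *
st()"
```

```text
clock: 10.22
position: [502.9, -421.8, 110.0]
tcp_rot: [-3.139, 0.005, 2.903]
ft_force: [-0.2, -0.9, 1.3]
opening: 8.8
p [ 502.89 -421.81  110.  ] d [ 0.09 -0.16] turned 0.1015 tilt [-3.139  0.005] F [-0.18 -0.9   1.32] T [-0.006  0.098  0.031] op 8.8 10.22
clock: 10.47
position: [502.9, -421.9, 110.0]
tcp_rot: [-3.14, 0.005, 2.803]
ft_force: [-1.3, 0.8, 2.3]
opening: 8.8
p [ 502.92 -421.87  109.97] d [ 0.12 -0.22] turned 0.2017 tilt [-3.14   0.005] F [-1.27  0.79  2.28] T [0.089 0.183 0.031] op 8.8 10.47
```

```bash
python3 -m inch '0.15 0.15 0.1 0.05 -1; 0.15 0.15 0.1 0.1 -1;0.15 0.15 0.1 0.1 -1'; python3 -c "
from h import *
st()"; python3 -m inch '0 0 0.1 0.05 -1; 0 0 0.1 0.1 -1;0 0 0.1 0.1 -1'; python3 -c "
from h import *
st()"
```

```text
clock: 10.72
position: [502.9, -421.8, 110.0]
tcp_rot: [-3.14, 0.005, 2.704]
ft_force: [-0.2, -0.0, 1.2]
opening: 8.8
p [ 502.87 -421.84  109.98] d [ 0.07 -0.19] turned 0.301 tilt [-3.14   0.005] F [-0.18 -0.04  1.2 ] T [-0.062  0.084  0.062] op 8.8 10.72
clock: 10.97
position: [502.9, -421.8, 109.9]
tcp_rot: [-3.14, 0.005, 2.605]
ft_force: [-0.4, 0.3, 1.6]
opening: 8.6
p [ 502.88 -421.83  109.94] d [ 0.08 -0.18] turned 0.3995 tilt [-3.14   0.005] F [-0.36  0.28  1.58] T [0.041 0.141 0.063] op 8.6 10.97
```

```bash
python3 -m inch '0 0 0.1 0.05 -1; 0 0 0.1 0.1 -1;0 0 0.1 0.1 -1'; python3 -c "
from h import *
st()"
```

```text
clock: 11.22
position: [502.9, -421.9, 109.9]
tcp_rot: [-3.14, 0.005, 2.507]
ft_force: [-1.1, 0.4, 2.3]
opening: 8.8
p [ 502.9  -421.87  109.94] d [ 0.1  -0.22] turned 0.4977 tilt [-3.14   0.005] F [-1.07  0.44  2.35] T [0.076 0.124 0.004] op 8.8 11.22
```

Now finer steps.

```bash
for i in 1; do python3 -m inch '0 0 0.1 0.03 -1; 0 0 0.1 0.05 -1; 0 0 0.1 0.05 -1'; python3 -c "
from h import *
st()"; done;  python3 -m inch '0 0 0 0.03 -1; 0 0 0 0.05 -1; 0 0 0 0.05 -1' >/dev/null; python3 -c "
from h import *
st()"
```

```text
clock: 11.47
position: [502.9, -421.9, 110.0]
tcp_rot: [-3.141, 0.005, 2.457]
ft_force: [-1.2, 0.5, 3.4]
opening: 9.1
p [ 502.92 -421.86  109.96] d [ 0.12 -0.21] turned 0.5475 tilt [-3.141  0.005] F [-1.22  0.46  3.41] T [ 0.108  0.174 -0.01 ] op 9.1 11.47
p [ 502.93 -421.85  109.95] d [ 0.13 -0.2 ] turned 0.5988 tilt [-3.141  0.005] F [-0.59  1.06  2.64] T [0.086 0.176 0.042] op 8.7 11.72
```

```bash
python3 -m inch '0 0 0 0.02 -1; 0 0 0 0.04 -1; 0 0 0 0.04 -1' >/dev/null; python3 -c "
from h import *
st()"
```

```text
p [ 502.92 -421.85  109.95] d [ 0.12 -0.2 ] turned 0.6403 tilt [-3.141  0.005] F [-1.09  1.07  2.21] T [0.08 0.22 0.04] op 8.7 11.97
```

```bash
python3 -m inch '0 0 0 0.02 -1; 0 0 0 0.04 -1; 0 0 0 0.04 -1' >/dev/null; python3 -c "
from h import *
st()"
```

```text
p [ 502.93 -421.85  109.97] d [ 0.13 -0.2 ] turned 0.6818 tilt [-3.141  0.005] F [-1.6   0.35  2.67] T [0.086 0.202 0.083] op 9.0 12.22
```

```bash
python3 -m inch '0 0 0 0.02 -1; 0 0 0 0.04 -1; 0 0 0 0.04 -1' >/dev/null; python3 -c "
from h import *
st()"
```

```text
p [ 502.95 -421.81  109.93] d [ 0.15 -0.16] turned 0.7232 tilt [-3.141  0.005] F [-0.37 -0.13  2.69] T [0.067 0.231 0.114] op 8.7 12.47
```

```bash
python3 -c "
from h import *
im=arm.capture('scene'); crop(im,'s1',350,250,530,400,4)"
```

```text
(no output)
```

View pics/s1.png

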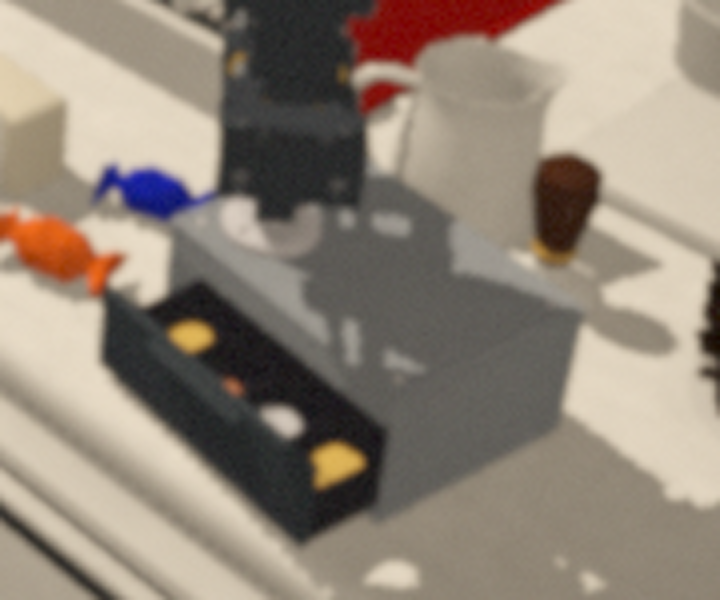

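```bash
python3 -c "
from h import *
st()"; python3 -m inch '0 0 0 0.02 -1; 0 0 0 0.03 -1; 0 0 0 0.03 -1' >/dev/null; python3 -c "
from h import *
st()
arm.capture('top'); st()"
```

```text
p [ 502.92 -421.86  109.96] d [ 0.12 -0.21] turned 0.7221 tilt [-3.141  0.005] F [-0.55  0.61  2.58] T [0.095 0.204 0.104] op 8.7 12.52
p [ 503.   -421.84  109.96] d [ 0.2  -0.19] turned 0.7527 tilt [-3.141  0.006] F [-1.62  1.25  2.01] T [0.069 0.224 0.176] op 8.8 12.77
p [ 502.97 -421.81  109.97] d [ 0.17 -0.16] turned 0.7521 tilt [-3.141  0.005] F [-1.22  0.51  2.63] T [0.054 0.22  0.135] op 9.1 12.82
```

```bash
python3 -m inch '0 0 0 0.02 -1; 0 0 0 0.04 -1; 0 0 0 0.04 -1' >/dev/null; python3 -c "
from h import *
st()
im=arm.capture('wrist'); st(); cv2.imwrite('pics/w9.png',im);crop(im,'w9c',250,200,400,340,5)"
```

```text
p [ 503.   -421.83  109.96] d [ 0.2  -0.18] turned 0.7936 tilt [3.142 0.006] F [-0.73  1.04  2.84] T [0.107 0.192 0.257] op 8.3 13.07
p [ 503.02 -421.82  109.99] d [ 0.22 -0.17] turned 0.7924 tilt [-3.142  0.006] F [-0.26  0.86  2.7 ] T [0.026 0.254 0.22 ] op 8.5 13.12
```

View pics/w9c.png

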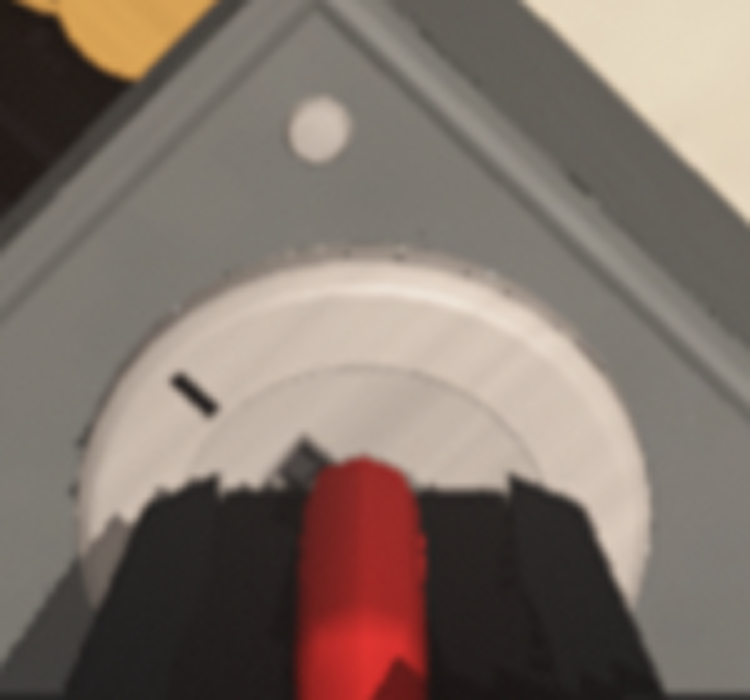

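```bash
python3 -m inch '0.1 0.1 0 -0.05 -1; 0.1 0.1 0 -0.1 -1;0.1 0.1 0 -0.1 -1' >/dev/null; python3 -c "
from h import *
st()";  python3 -m inch '0 0 0 -0.08 -1; 0 0 0 -0.16 -1; 0 0 0 -0.24 -1;0 0 0 -0.3 -1;0 0 0 -0.3 -1' >/dev/null; python3 -c "
from h import *
st()"
```

```text
p [ 502.94 -421.86  109.95] d [ 0.14 -0.21] turned 0.6912 tilt [-3.141  0.006] F [-1.47 -0.01  1.3 ] T [-0.002  0.189 -0.023] op 8.7 13.37
p [ 503.08 -422.    109.97] d [ 0.28 -0.35] turned 0.3911 tilt [-3.14   0.006] F [ 0.4  -0.84  1.49] T [-0.077 -0.025  0.006] op 8.6 13.78
```

```bash
python3 -m inch '0.2 0.1 0 -0.08 -1; 0.2 0.1 0 -0.16 -1; 0.3 0.1 0 -0.24 -1;0.3 0.1 0 -0.3 -1;0.3 0.1 0 -0.3 -1' >/dev/null; python3 -c "
from h import *
st()
im=arm.capture('wrist');crop(im,'w10c',250,200,400,340,5)"
```

```text
p [ 503.07 -421.88  109.97] d [ 0.27 -0.23] turned 0.0923 tilt [-3.138  0.006] F [ 0.47 -0.9   1.65] T [-0.053 -0.121  0.021] op 8.6 14.2
```

View pics/w10c.png

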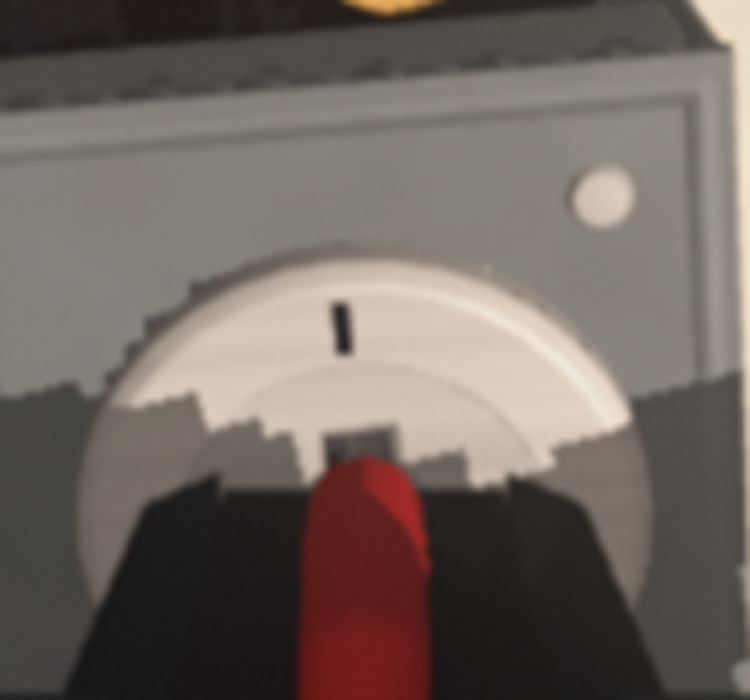

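```bash
python3 -m inch '0.1 0.1 0 -0.05 -1; 0.2 0.2 0 -0.09 -1; 0.2 0.2 0 -0.09 -1' >/dev/null; python3 -c "
from h import *
st()";python3 -m inch '0.1 0.1 0 -0.02 -1; 0.1 0.1 0 -0.035 -1; 0.1 0.1 0 -0.035 -1' >/dev/null; python3 -c "
from h import *
st()"
```

```text
p [ 503.07 -421.83  109.98] d [ 0.27 -0.18] turned 0.0071 tilt [-3.138  0.006] F [ 0.89 -0.79  1.03] T [-0.106 -0.143 -0.024] op 8.7 14.5
p [ 503.07 -421.76  109.96] d [ 0.27 -0.11] turned -0.0274 tilt [-3.137  0.006] F [0.92 0.04 0.07] T [-0.103 -0.149 -0.004] op 8.6 14.75
```

```bash
python3 -m inch '0.15 0 0 0.025 -1; 0.15 0 0 0.025 -1; 0.15 0 -1 0.025 -1;0.15 0 -3 0.025 -1' >/dev/null; python3 -c "
from h import *
st()"
```

```text
p [ 502.32 -421.53  112.52] d [-0.48  0.12] turned -0.0021 tilt [-3.138  0.005] F [ 0.01 -0.8  -0.58] T [-0.096  0.025 -0.048] op 8.5 15.08
```

```bash
python3 -m inch '-0.3 0 -2 0 -1; -0.3 0 -5 0 -1; -0.3 0 -9 0 -1;-0.3 0 -13 0 -1;-0.3 0 -13 0 -1' >/dev/null; python3 -c "
from h import *
st()"
```

```text
p [ 503.12 -421.73  126.65] d [ 0.32 -0.08] turned -0.0022 tilt [-3.137  0.006] F [ 0.99  0.34 -1.29] T [ 0.001 -0.05   0.04 ] op 8.6 15.5
```

```bash
python3 -m inch '0.2 0 -10 0 -1; 0.2 0 -30 0 -1; 0.2 0 -50 0 -1;0.2 0 -55 0 -1;0.2 0 -55 0 -1' >/dev/null; python3 -c "
from h import *
st()
im=arm.capture('wrist');cv2.imwrite('pics/w11.png',im)
cv2.imwrite('pics/s2.png',arm.capture('scene'))"
```

```text
p [ 503.59 -422.25  183.85] d [ 0.79 -0.6 ] turned -0.0022 tilt [-3.135  0.009] F [-0.92 -0.67  0.04] T [0.048 0.055 0.014] op 9.1 15.92
```

View pics/w11.png

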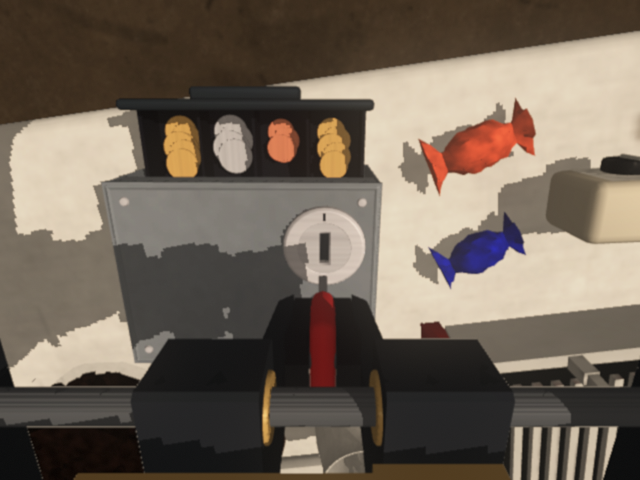

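```bash
python3 -c "
from h import *
print(arm.get_obs()['joints'].round(3)); to(440,-300,182,2.941)"
```

```text
[ 0.471  0.624  0.231  1.595 -0.166  0.935  2.195]
pose [ 502.4 -421.1  181.2] [-3.1376  0.0055  3.0072] F [ 0.53 -0.09 -1.27] T [0.064 0.039 0.04 ] op 8.7 t 16.02
-> shift [ 78.  111.6  -1.7] turn 0.0662 len 136.0
```

```bash
python3 -m inch '30 20 0 0.02 -1; 60 45 0 0.04 -1; 78 75 0 0.066 -1; 78 105 0 0.066 -1; 78 112 0 0.066 -1' >/dev/null; python3 -c "
from h import *
to(437,-105,182,2.941)"
```

```text
pose [ 439.1 -294.1  178.8] [3.1413e+00 2.0000e-03 2.9449e+00] F [-0.05  0.03 -0.23] T [0.069 0.002 0.023] op 8.8 t 16.43
-> shift [ 39.  185.   -3.2] turn 0.0039 len 189.0
```

```bash
python3 -m inch '8 40 -1 0 -1; 16 80 -2 0 -1; 24 120 -3 0 -1; 32 160 -3 0 -1; 40 198 -3 0 -1' >/dev/null; python3 -c "
from h import *
to(437,100,182,2.941)"
```

```text
pose [438.  -90.2 181.1] [3.1414e+00 1.0000e-03 2.9449e+00] F [ 0.1   0.79 -0.29] T [ 0.033 -0.065  0.028] op 8.8 t 16.85
-> shift [ 38.2 186.3  -0.9] turn 0.0039 len 190.0
```

```bash
python3 -m inch '8 40 -1 0 -1; 16 80 -1 0 -1; 24 120 -1 0 -1; 32 160 -1 0 -1; 39 200 -1 0 -1' >/dev/null; python3 -c "
from h import *
to(440,309,182,2.941)"
```

```text
pose [438.1 115.4 181.4] [-3.1411e+00 -1.0000e-04  2.9452e+00] F [ 1.17 -0.39 -0.82] T [ 0.013 -0.038  0.013] op 8.9 t 17.27
-> shift [ 35.9 190.3  -0.7] turn 0.0042 len 194.0
```

```bash
python3 -m inch '8 40 0 0 -1; 16 80 0 0 -1; 24 120 0 0 -1; 32 160 0 0.004 -1; 36 190 0 0.004 -1' >/dev/null; python3 -m inch '0 0 0 0 -1;0 0 0 0 -1' >/dev/null; python3 -c "
from h import *
to(525,308.6,182,2.941)"
```

```text
pose [437.4 314.8 179.1] [-3.1408e+00 -3.1000e-03  2.9487e+00] F [-0.74  0.27 -1.5 ] T [-0.02  -0.012 -0.02 ] op 9.2 t 17.85
-> shift [-87.1  10.7  -3.2] turn 0.0077 len 88.0
```

```bash
python3 -m inch '-30 4 0 0.004 -1; -60 8 0 0.0077 -1; -87 10.7 0 0.0077 -1; -87 10.7 0 0.0077 -1;-87 10.7 0 0.0077 -1' >/dev/null; python3 -m inch '0 0 25 0 -1;0 0 50 0 -1; 0 0 75 0 -1; 0 0 75 0 -1' >/dev/null;  python3 -m inch '0 0 0 0 -1;0 0 0 0 -1;0 0 0 0 -1' >/dev/null;python3 -c "
from h import *
to(525.1,308.6,78,2.941)
im=arm.capture('wrist');cv2.imwrite('pics/w12.png',im); crop(im,'w12c',250,150,410,330,3.3)"
```

```text
pose [521.7 302.9  99.4] [-3.1329 -0.0096  2.9367] F [-1.11  0.55  0.31] T [ 0.011 -0.039  0.019] op 8.6 t 18.85
-> shift [-2.4  6.4 21.4] turn -0.0043 len 22.0
```

View pics/w12c.png

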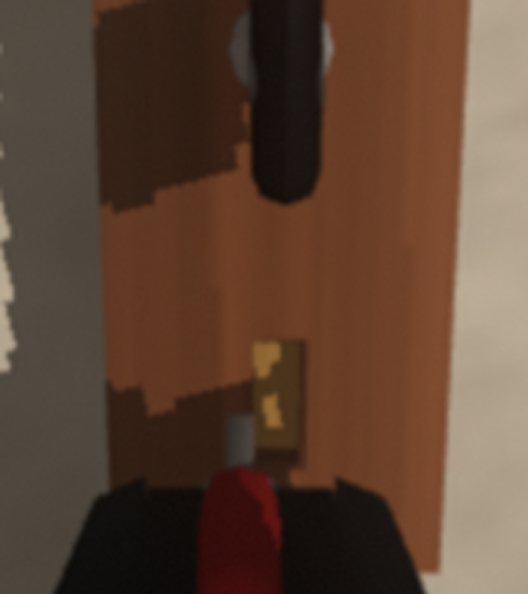

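```bash
cat >> h.py <<'E'
def slot(h):
    o=arm.get_obs(); e=o["tcp_rot"].copy(); e[2]=2.941; zt=R.from_euler("xyz",e).as_matrix()@[0,0,1]
    to(*(np.array([525.1,308.6,34+h])-38.5*zt),2.941)
E
python3 -c "
from h import *
slot(8)"
```

```text
pose [522.  303.2  99.6] [-3.1334 -0.0089  2.9368] F [-0.23 -0.17  0.2 ] T [ 0.067 -0.08   0.001] op 9.1 t 18.9
-> shift [-2.4  6.4 19.1] turn -0.0042 len 20.0
```

```bash
python3 -m inch '-1.2 3.2 6 -0.004 -1;-2.4 6.4 12 -0.004 -1; -2.4 6.4 19 -0.004 -1; -2.4 6.4 19 -0.004 -1' >/dev/null;  python3 -m inch '0 0 0 0 -1;0 0 0 0 -1' >/dev/null;python3 -c "
from h import *
slot(3)
im=arm.capture('wrist');cv2.imwrite('pics/w13.png',im); crop(im,'w13c',250,150,410,330,3.3)"
```

```text
pose [524.3 308.5  78.5] [-3.1314 -0.0113  2.9413] F [-0.01  0.07 -0.04] T [-0.003 -0.008 -0.002] op 8.6 t 19.4
-> shift [-1.2  0.7  3. ] turn 0.0003 len 3.0
```

View pics/w13c.png

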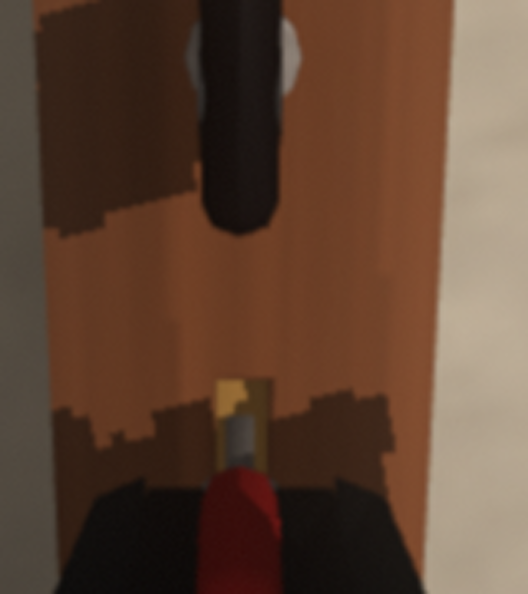

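```bash
python3 -m inch '-1.2 0.5 2 0 -1;-1.2 0.5 5 0 -1; -1.2 0.5 9 0 -1; -1.2 0.5 13 0 -1' >/dev/null; python3 -c "
from h import *
slot(-19.5)";  python3 -m inch '0 0 0 0 -1' >/dev/null;python3 -c "
from h import *
slot(-19.5)"
```

```text
pose [525.6 308.7  65.4] [-3.1318 -0.0109  2.9412] F [-0.54 -0.71 -0.39] T [ 0.039 -0.014  0.042] op 8.9 t 19.78
-> shift [-0.1  0.3 12.4] turn 0.0002 len 12.0
pose [525.1 308.4  64.4] [-3.1307 -0.0119  2.9412] F [-1.63 -0.15 -0.9 ] T [-0.011 -0.004 -0.047] op 9.0 t 19.87
-> shift [-0.6  0.8 11.4] turn 0.0002 len 11.0
```

```bash
python3 -m inch '-0.3 0.4 3 0 -1;-0.3 0.4 6 0 -1; -0.3 0.4 9 0 -1; -0.3 0.4 10.8 0 -1' >/dev/null; python3 -m inch '0 0 0 0 -1' >/dev/null;python3 -c "
from h import *
slot(-19.5)"
```

```text
pose [525.1 308.5  52.9] [-3.1303 -0.0124  2.9412] F [-0.03 -0.54  2.36] T [-0.016  0.067  0.011] op 8.5 t 20.28
-> shift [-0.5  0.5 -0.1] turn 0.0002 len 1.0
```

```bash
python3 -m inch '0 0 0 0 -1;0 0 0 0 -1' 5 >/dev/null; python3 -m inch '0 0 0 0 -0.6;0 0 0 0 -0.6;0 0 0 0 -0.6;0 0 0 0 -0.6' ;python3 -m inch '0 0 0 0 0;0 0 0 0 0;0 0 0 0 0;0 0 0 0 0' ; python3 -c "
from h import *
to(525,308.6,180)
im=arm.capture('wrist');crop(im,'w14c',230,150,430,330,3.3)"
```

```text
clock: 20.78
position: [525.2, 308.5, 53.1]
tcp_rot: [-3.13, -0.012, 2.941]
ft_force: [0.4, -0.1, 0.5]
opening: 17.8
clock: 21.12
position: [525.2, 308.6, 53.1]
tcp_rot: [-3.13, -0.012, 2.941]
ft_force: [-0.2, -0.0, 0.6]
opening: 42.1
pose [525.2 308.6  53.1] [-3.1305 -0.0122  2.9412] F [-0.24 -0.03  0.63] T [ 0.023  0.026 -0.019] op 42.1 t 21.12
-> shift [   1.7   -1.4 -126.9] turn 0 len 127.0
```

View pics/w14c.png

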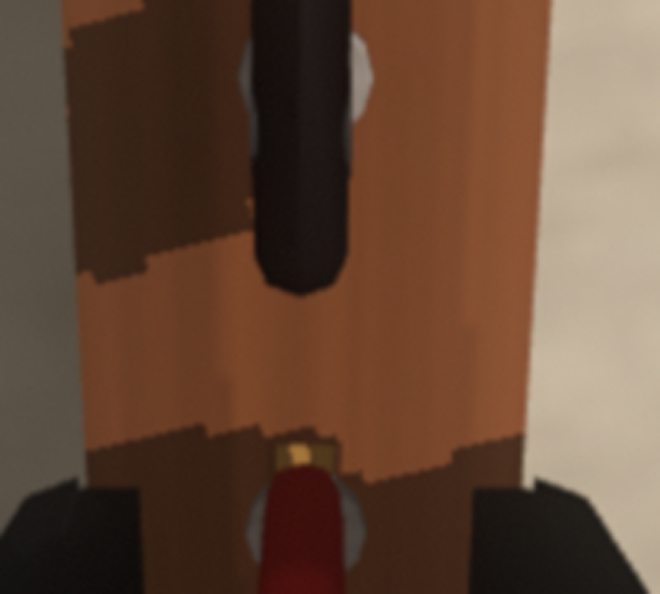

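Key stands in the slot, jaws clear. Rise straight up.

```bash
python3 -m inch '0 0 -20 0 0;0 0 -55 0 0;0 0 -95 0 0;0 0 -130 0 0;0 0 -145 0 0'; python3 -m inch '0 0 0 0 0;0 0 0 0 0;0 0 0 0 0;0 0 0 0 0'; python3 -c "
from h import *
st()
im=arm.capture('wrist');cv2.imwrite('pics/w15.png',im)
cv2.imwrite('pics/top2.png',arm.capture('top'));cv2.imwrite('pics/scene2.png',arm.capture('scene'))"
```

```text
clock: 21.58
position: [529.3, 310.9, 203.2]
tcp_rot: [-3.135, -0.007, 2.941]
ft_force: [1.2, 0.7, -0.5]
opening: 43.8
clock: 21.92
position: [528.2, 310.3, 201.2]
tcp_rot: [-3.133, -0.01, 2.941]
ft_force: [0.1, 0.1, 0.3]
opening: 44.0
p [528.23 310.28 201.19] d [ 25.43 731.93] turned 0.064 tilt [-3.133 -0.01 ] F [0.11 0.1  0.28] T [ 0.045  0.003 -0.053] op 44.0 21.92
```

View pics/w15.png

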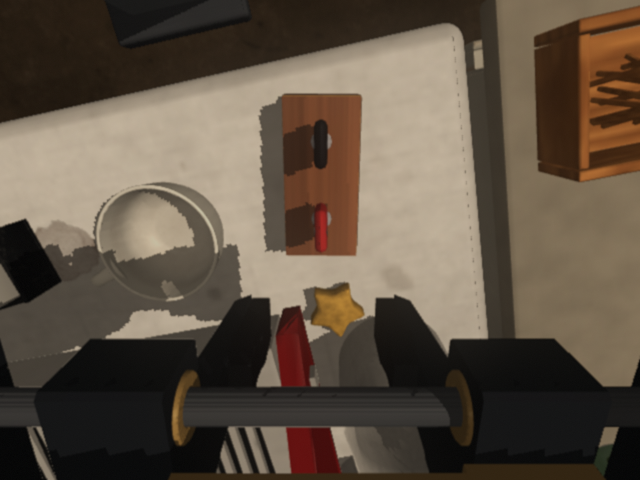

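View pics/scene2.png

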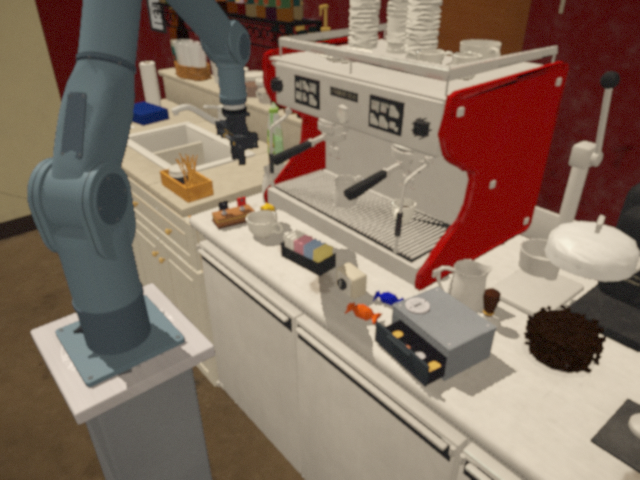

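View pics/top2.png

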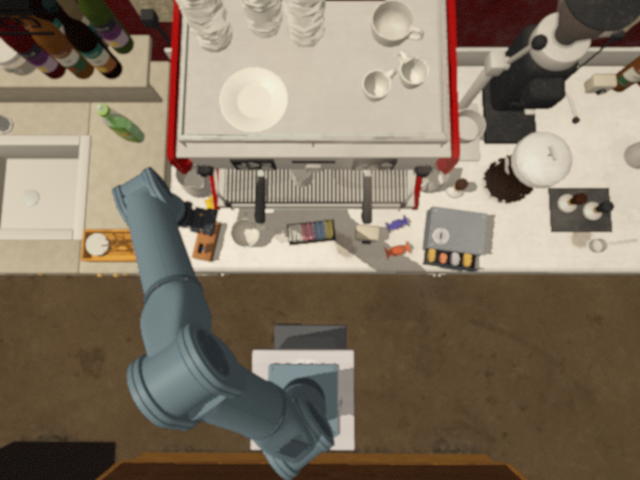

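```bash
python3 -c "
from station import arm
print(arm.finish_job())"
```

```text
the job is handed in; nothing more can be done
None
```

I opened the coin box with the red key and put the key back. The job was handed in at about 22 s of the 72 s allowed.

- **Insertion:** I took the red key from its slot at (525, 309) mm and pushed it in until the shoulder touched the cap. Contact showed as about 11 N with the tool at the expected height.
- **Turning:** The drawer was seen standing open at 0.72 rad. The twist then rose from about 0.04 to 0.22–0.26 N m at 0.79 rad, which I took as the stop, well below 0.5 N m. The rise was gradual from about 0.65 rad rather than one sharp step. I put this down to the key giving slightly in the pads, so the exact stop angle is uncertain.
- **Return and withdrawal:** I turned the key back to just past home (−0.03 rad) to take up the play, re-centred it, and it came out with no noticeable force. The lock's own angle can't be seen, so home is judged from the key coming out freely.
- **Replacement:** The key was seated in its slot with about 2 N at the original grasp height, then released.

The last pictures show the red key upright in its slot beside the black key, and the drawer open. The black key, cup, caddy and timer look where they were; I compared them by eye rather than measuring. The gripper was about 200 mm above the worktop, touching nothing, and the force readings were back near zero. No check failed.

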